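# Hang a clay handle on the kiln rack bar

### The arm

A 6-joint arm with a two-finger parallel gripper is mounted at the origin on the work surface. World frame = base frame: x ahead of the robot, y to its left, z up, the work surface at z = 0. Lengths are in m, angles in degrees, forces in N, time in s.
With the tool pointing down it reaches from about 0.25 to 0.725 m from the base axis. Payload 9.7 kg.
Tool frame: the origin (TCP) lies between the finger pads; the fingertips stand 19 mm ahead of it and the grasp point (between the pads) is the TCP; z points along the fingers, y is the line along which they close (so a half turn about z gives the same grasp; the last joint's range is limited). The gripper opens to 85 mm and grips with 20 to 120 N. Pads are 22 mm wide; open, the fingers measure 114 mm over their backs; the gripper's body (76 mm by 85 mm) begins 54 mm behind the grasp point. The pads swing forward as they close: fully open they stand 13 mm farther back than shut.
Start: joints at [74.599, 4.979, 10.078, 95.1, 0, 90], TCP at [0.146, 0.53, 0.25] pointing down, gripper open.
Joint ranges: [-179.16, 179.16], [-48.56, 103.87], [-65.8, 70.77], [-126.05, 130.52], [-82.76, 87.17], [-180, 180]. Speed limits (degrees/s): [127.2, 127.2, 147.25, 180, 180, 180].

### API

Orientations are given as [roll, pitch, yaw] about the fixed x, y, z axes, in that order (R = Rz(yaw) Ry(pitch) Rx(roll)).
In Python, from workcell import bot gives the robot as it stands. The module is installed in compiled form; this text tells all that it offers.
- The arm moves only by the shell command python3 -m crank 'ROWS' [OPENING] [FORCE]. ROWS is JSON, a list that holds one entry, the list of rows, each a list of 6 numbers: the shift along the world's x, y, z as a fraction of full scale, then the turn, a rotation vector about the world's x, y, z as a fraction of full scale. In form: [[[x, y, z, wx, wy, wz], ...]]. A call has 1 to 20 rows; each row shifts and turns the commanded pose from where the row before left it; what a row does not reach is not made up. Full scale, the value 1, is 20 mm for a shift and 0.12 rad for a turn. A row lasts 1/12 s, in which the tool goes at most 41.7 mm and 7.16 degrees, less where a joint would pass 70% of its speed; a pose out of reach is approached as far as the arm can. A call with a number of a shift or a turn outside -1 to 1 is refused whole. A call with a gripper value outside its range is refused whole. OPENING is the opening, from 0 (shut) to 1 (fully open), set as the call begins (- or left out, the last holds). The fingers move at their own pace and stop on an object; FORCE is the grip in N (left out, the last holds). Time passes only in rows, so rows that do not move let the fingers close. It gives the time, the measured TCP pose, the force, the opening and the grip force at its end, in the units of the state.
- bot.get_obs(): the state, without advancing time (a new reading comes with each control period).
- bot.camera(name): name is "scene" or "top" or "wrist"; returns the picture (480x640x3 uint8, red, green, blue); there is no depth.
- bot.camera_model(name): a dict with "vertical_fov" (degrees; the focal length in pixels is half the picture's height over the tangent of half this angle, whatever the lens; pixels are square), "cx", "cy" (the principal point, pixels), "R" (3x3) and "t" (3): a world point X has camera coordinates R X + t. Camera axes: x right, y down, z forward; pixel columns grow to the right and rows downward; lengths in m; the calibration is good to about 2 mm. A picture is of the moment at which its call begins: read the wrist's pose just before it. camera_model takes no time and is no camera call; for the wrist camera it gives the pose at the moment of the call.
- bot.job_done(): hands the job in; it is judged then, once.
The state is a dict: "time": time; "q": joint angles; "qd": joint speeds; "joint_efforts": joint torques, N m; "ee_pos": TCP position; "tcp_rot": TCP orientation; "wrist_force": force on the tool from outside, world axes, zero at the start; "torque": the same for the moment, N m; "opening": finger opening in m; "grasp_force": force on a finger pad.
Only numpy, scipy, OpenCV 4.12 (cv2) and the standard library are available. Lean on these libraries where they do the work, as an engineer would, in place of code of your own. Each camera call takes 0.05 s, during which the arm holds its last target. There are 200 camera calls.

### The job

Get the firing rack ready: lay the loose dark bar across the two props so that it sits down in both notches, about centred end to end, and only then hang the larger of the two arched clay handles over it. It should straddle the bar between the props, one leg on each side, squarely across it, hanging freely and still. Set both pieces down gently, without dropping them, and leave the small handle, the elephant, the glaze jar and the brush pot where they stand.

Things in the scene. Friction and masses are not known exactly. Their poses are not given: they have to be found in the camera images.
- rack: Fixed kiln rack of pale fireclay: a batt 130 x 270 x 15 mm (x, y, z) on the table with two upright props at y = -95 and +95 mm, each 44 x 28 mm (x, y), 162 mm free between them. In each prop's top is a notch, open upward and running along y (see rack_seat); its horns end 156 mm above the table. Origin: centre of the batt's underside; z up; y along the line of the notches.
- rack_seat (a point): Point midway between the two notches at the height of their floors, 130 mm above the rack's origin; axes as the rack's. Notches: 17 mm wide at least, for 10 mm above the floor, then flaring to 37 mm wide at 26 mm above the floor. A seated bar has its centre 7 mm above this point.
- bar: Loose dark silicon-carbide kiln bar, square, 14 x 14 mm, 240 mm long, about 0.14 kg, lying on the table at the start. Origin at its centre; y along its length.
- handle: Larger arched handle of pale clay on two feet: upside-down U, 120 mm wide over the legs (x), 100 mm tall, strap 28 mm wide (y), 10 mm thick; feet 22 x 38 mm (x, y), 10 mm high, 88 mm clear between them. Crown: flat block 40 x 28 mm (x, y), 14 mm thick, top at 100 mm, underside at 86 mm. About 0.15 kg. Origin: centre of the underside, level with the soles; z up, x across span, y across strap.
- handle_crown (a point): Centre of the underside of the larger handle's crown, 86 mm above its origin: where it rests on the bar.
- small_handle: The smaller arched handle, same clay and form: 80 mm wide (x), 64 mm tall, strap 24 mm wide (y). Leave it alone. Origin: centre of its underside.
- elephant: Blocky clay elephant figure, 75 x 100 mm, about 145 mm tall with its raised trunk. Leave it alone. Origin: centre of its underside.
- glaze_jar: Closed grey glaze jar, 68 mm across, 85 mm tall, white cap. Leave it alone. Origin: centre of its underside.
- brush_pot: White pot 80 mm across, 95 mm tall, with three brushes up to about 215 mm tall. Leave it alone. Origin: centre of its underside.
Things that resemble listed ones, but are neither listed nor needed, are in the scene too. What is shaped like the bar but blue, turquoise or yellow is not meant.

How it is judged (in metres and radians):
On the way, in this order (a step that is already met when the one before it is completed fails the run):
1. the bar lies down in both notches, let go, with the larger handle not yet on it (x of bar in the frame of rack_seat between -0.006 and 0.006 m and y of bar in the frame of rack_seat between -0.02 and 0.02 m and z of bar in the frame of rack_seat between 0.002 and 0.012 m and angle between the y axis of bar and the y axis of rack, either way round below 0.06 rad and contact force between the fingers and bar below 0.1 N and horizontal distance between handle and bar above 0.1 m), for 0.2 s.
2. the larger handle hangs over the seated bar (x of bar in the frame of rack_seat between -0.006 and 0.006 m and y of bar in the frame of rack_seat between -0.02 and 0.02 m and z of bar in the frame of rack_seat between 0.002 and 0.012 m and angle between the y axis of bar and the y axis of rack, either way round below 0.06 rad and x of handle_crown in the frame of rack_seat between -0.025 and 0.025 m and y of handle_crown in the frame of rack_seat between -0.066 and 0.066 m and z of handle_crown in the frame of rack_seat between 0.004 and 0.026 m and angle between handle's own z axis and vertical below 0.45 rad and contact force between handle and bar above 0.2 N and angle between the y axis of handle and the y axis of rack, either way round below 0.45 rad), for 0.2 s.
At the end, for the whole second after the job is handed in: Bar at rest in both notches (centre within 6 mm across, 20 mm along, 5 mm in height; 0.06 rad); larger handle at rest on it by its crown (25 mm across, 66 mm along from the middle, 11 mm in height, tilt and yaw under 0.45 rad); four bystanders upright within 30 mm of their starts (all of step 2 and linear speed of each of handle, bar below 0.03 m/s and angular speed of handle below 0.3 rad/s and distance of each of small_handle, elephant, glaze_jar, brush_pot from where it was at the start of the episode below 0.03 m and angle between each of small_handle, elephant, glaze_jar, brush_pot's own z axis and vertical below 0.3 rad); the robot touches nothing.
It fails at once if the small handle, elephant, glaze jar or brush pot is moved more than 30 mm or tipped over (distance of any of small_handle, elephant, glaze_jar, brush_pot from where it was at the start of the episode above 0.03 m or angle between any of small_handle, elephant, glaze_jar, brush_pot's own z axis and vertical above 0.3 rad).
It fails at once if the larger handle is dropped: out of the fingers and moving at over 0.5 m/s (a fall of about 13 mm) (contact force between the fingers and handle below 0.05 N and linear speed of handle above 0.5 m/s).
It fails at once if the bar is dropped: out of the fingers and moving at over 0.5 m/s (a fall of about 13 mm) (contact force between the fingers and bar below 0.05 N and linear speed of bar above 0.5 m/s).
It fails at once if the larger handle is pressed on the bar or rack, or the bar on the rack, with more than 80 N (contact force between handle and bar above 80 N or contact force between any of handle, bar and rack above 80 N).
It also fails if it takes over 61 s, if anything falls off the work surface, if the arm or the gripper's body presses on something with over 40 N, if the wrist force passes 120 N, or if a joint passes its speed limit or range.

## Working session

There is one attempt and no reset: what is moved stays moved. The work goes in short steps, Python scripts to look and compute and a shell command to move; the robot and the scene stay as the last step left them, time stands still between calls to the robot, and variables do not carry over. Pictures are saved under pics/ and viewed, at most 10 in all, crops included, and the job is handed in when it is done.

```bash
mkdir -p pics; cat > h.py <<'E'
import numpy as np,cv2
from workcell import bot
def snap(n,f):
    m=bot.camera_model(n); im=bot.camera(n); cv2.imwrite(f'pics/{f}.png',im[:,:,::-1]); return im,m
def ray(m,u,v):
    f=240/np.tan(np.radians(m['vertical_fov'])/2); R=np.array(m['R']);t=np.array(m['t'])
    return -R.T@t, R.T@np.array([(u-m['cx'])/f,(v-m['cy'])/f,1])
def px2w(m,u,v,z):
    c,d=ray(m,u,v); return c+d*(z-c[2])/d[2]
def w2px(m,X):
    f=240/np.tan(np.radians(m['vertical_fov'])/2); p=np.array(m['R'])@np.array(X)+np.array(m['t'])
    return f*p[0]/p[2]+m['cx'],f*p[1]/p[2]+m['cy']
E
python3 - <<'E'
from h import *
o=bot.get_obs(); print({k:np.round(v,3).tolist() for k,v in o.items()})
for n in('top','scene'):
    im,m=snap(n,n+'0'); print(n,m)
E
```

```text
{'time': 0.0, 'q': [74.6, 5.012, 10.033, 95.099, 0.0, 89.999], 'qd': [-0.053, -0.007, 0.048, 0.016, -0.039, 0.074], 'joint_efforts': [-0.001, -52.039, 46.481, 0.016, -0.0, 0.0], 'ee_pos': [0.146, 0.53, 0.25], 'tcp_rot': [-179.922, -0.0, 164.601], 'wrist_force': [-0.269, 0.102, 0.077], 'torque': [-0.025, 0.049, -0.045], 'grasp_force': 0.0, 'opening': 0.085}
top {'vertical_fov': 47.58406187450146, 'cx': 313.0515009124168, 'cy': 232.59503569000927, 'R': array([[-0.03440151, -0.99940198, -0.00349664],
       [-0.97486086,  0.03432702, -0.22015438],
       [ 0.22014275, -0.0041649 , -0.97545878]]), 't': array([-0.01267224,  0.50123209,  1.61503851])}
scene {'vertical_fov': 50.639150436894035, 'cx': 318.43501638557126, 'cy': 238.01221730080056, 'R': array([[ 0.84271936,  0.53829529,  0.00789092],
       [ 0.31508524, -0.48128573, -0.81797637],
       [-0.43651504,  0.69181083, -0.5751977 ]]), 't': array([-0.38586594, -0.05944562,  1.7781666 ])}
```

View pics/top0.png

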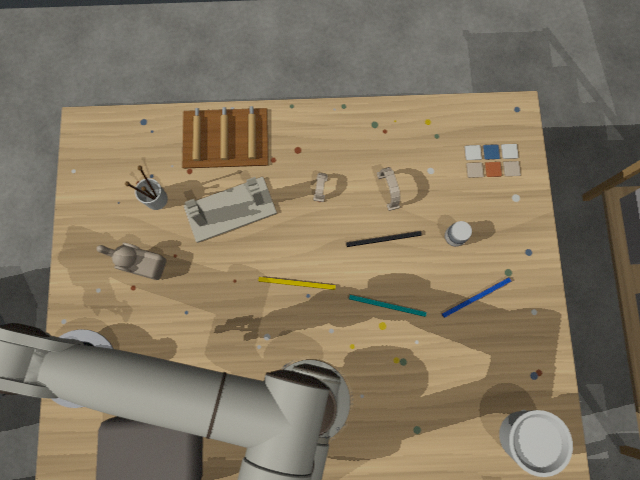

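View pics/scene0.png

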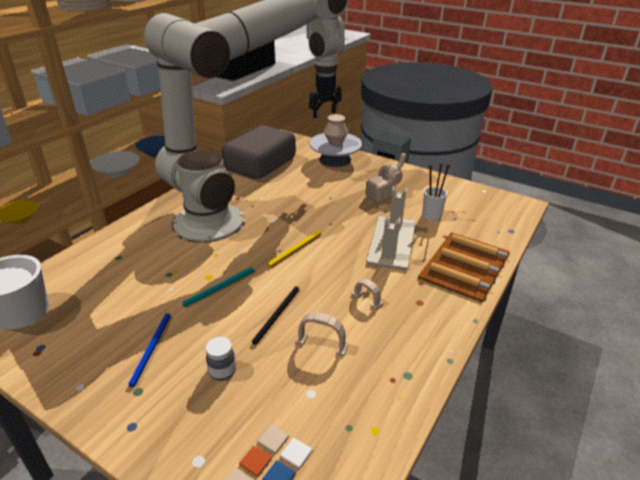

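The top view shows these bar candidates: black (385,239), yellow (298,283), teal (387,305) and blue (477,297). I choose the black one. The handle candidates are the large one at (391,188) and the small one at (321,186), and I choose the large one. The rack is at (231,209), the elephant at (140,260), the brush pot at (150,190) and the jar at (459,233). Next I check these in an enlarged crop.

```bash
python3 - <<'E'
from h import *
im=cv2.imread('pics/top0.png')
a=cv2.resize(im[155:255,340:440],None,fx=4,fy=4,interpolation=cv2.INTER_CUBIC)
b=cv2.resize(im[160:260,180:280],None,fx=4,fy=4,interpolation=cv2.INTER_CUBIC)
cv2.imwrite('pics/crop1.png',np.hstack([b,a]))
m=bot.camera_model('top')
hsv=cv2.cvtColor(im,cv2.COLOR_BGR2HSV)
g=((im.max(2)<60)).astype('uint8'); mask=np.zeros_like(g); mask[228:250,340:430]=g[228:250,340:430]
p=np.argwhere(mask)[:,::-1].astype(np.float32); r=cv2.minAreaRect(p);print(r,len(p))
for u,v in [(347.5,244.5),(423.5,234.5)]: print(px2w(m,u,v,.012))
for n,(u,v) in dict(jar=(459,230),small=(321,188),eleph=(140,262),pot=(153,195),rack=(231,213)).items(): print(n,px2w(m,u,v,.03))
E
```

```text
((383.4421691894531, 238.62428283691406), (4.257601261138916, 74.27993774414062), 81.25383758544922) 313
[ 0.46833153 -0.13693136  0.012     ]
[ 0.49200601 -0.37747195  0.012     ]
jar [ 0.49859342 -0.48535422  0.03      ]
small [ 0.65057109 -0.06044367  0.03      ]
eleph [0.43218843 0.50635151 0.03      ]
pot [0.646313   0.47277358 0.03      ]
rack [0.57854693 0.22553588 0.03      ]
```

View pics/crop1.png

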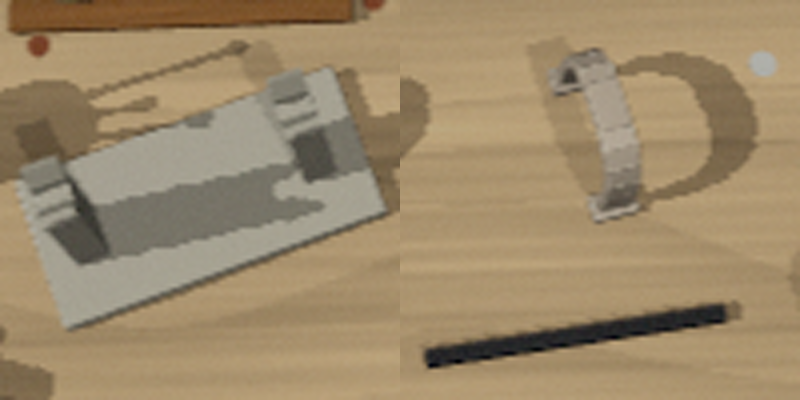

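The crop confirms the plain black bar and the big arch with its crown at about (390,185). Now I compute the rough rack pose and the wrist camera offset.

```bash
python3 - <<'E'
from h import *
m=bot.camera_model('top')
C=[px2w(m,*p,.015) for p in [(197.5,241.7),(276.4,212.7),(263,176.8)]]
print(C)
d=C[1]-C[0]; print('len',np.linalg.norm(d),'yaw of line',np.degrees(np.arctan2(d[1],d[0])), np.linalg.norm(C[2]-C[1]),'centre',(C[0]+C[2])/2)
F=[px2w(m,*p,.005) for p in [(382,176.5),(393.5,208.5)]];d=F[1]-F[0];print(F,np.linalg.norm(d),np.degrees(np.arctan2(d[1],d[0])))
w=bot.camera_model('wrist');o=bot.get_obs()
from scipy.spatial.transform import Rotation as Ro
T=Ro.from_euler('xyz',o['tcp_rot'],degrees=True).as_matrix();R=w['R']
print(w['vertical_fov'],'cam in tool',T.T@(-R.T@w['t']-o['ee_pos']),'axis',T.T@R.T)
E
```

```text
[array([0.49319724, 0.33298065, 0.015     ]), array([0.5784792, 0.0837307, 0.015    ]), array([0.69955995, 0.12454704, 0.015     ])]
len 0.26343604791453124 yaw of line -71.11139401108952 0.12777527555721285 centre [0.5963786  0.22876384 0.015     ]
[array([ 0.69025577, -0.25991815,  0.005     ]), array([ 0.58179786, -0.28994389,  0.005     ])] 0.11253738566699546 -164.52565790261838
62.76331293065458 cam in tool [ 0.0650956  -0.0003707  -0.12334014] axis [[ 6.08149544e-05 -9.65119486e-01 -2.61809804e-01]
 [ 9.99999202e-01 -2.71758515e-04  1.23408039e-03]
 [-1.26218407e-03 -2.61809670e-01  9.65118699e-01]]
```

Rack is near (0.596, 0.229) with its y axis at yaw 109°. I move above it to look with the wrist camera.

```bash
python3 -m crank '[[[0.95,-0.62,0.4,0,0,-0.34],[0.95,-0.62,0.4,0,0,-0.34],[0.95,-0.62,0.4,0,0,-0.34],[0.95,-0.62,0.4,0,0,-0.34],[0.95,-0.62,0.4,0,0,-0.34],[0.95,-0.62,0.4,0,0,-0.34],[0.95,-0.62,0.4,0,0,-0.34],[0.95,-0.62,0.4,0,0,-0.34],[0.95,-0.62,0.4,0,0,-0.34],[0.95,-0.62,0.4,0,0,-0.34],[0.95,-0.62,0.2,0,0,-0.34],[0.95,-0.62,0.2,0,0,-0.34],[0.95,-0.62,0,0,0,-0.34],[0.95,-0.62,0,0,0,-0.34],[0.95,-0.62,0,0,0,-0.34],[0.95,-0.62,0,0,0,-0.34],[0.95,-0.62,0,0,0,-0.34],[0.95,-0.62,0,0,0,-0.34],[0.95,-0.62,0,0,0,-0.34],[0.95,-0.62,0,0,0,-0.34]]]' 1 40
python3 -m crank '[[[0.8,-0.6,0.2,0,0,-0.34],[0.8,-0.6,0.2,0,0,-0.34],[0.8,-0.6,0.2,0,0,-0.34],[0.6,-0.5,0,0,0,-0.34],[0,0,0,0,0,0],[0,0,0,0,0,0],[0,0,0,0,0,0]]]'
python3 - <<'E'
from h import *
im,m=snap('wrist','w_rack'); import pickle; pickle.dump(m,open('w_rack.pkl','wb'))
E
```

```text
time: 1.77
ee_pos: [0.5269, 0.2815, 0.3378]
tcp_rot: [-180.0, -0.0, 117.7]
wrist_force: [0.5, 0.1, 0.6]
opening: 0.0851
grasp_force: 0.0
time: 2.35
ee_pos: [0.5857, 0.2365, 0.3499]
tcp_rot: [-180.0, -0.0, 108.5]
wrist_force: [0.4, -0.4, -0.6]
opening: 0.0856
grasp_force: 0.0
```

View pics/w_rack.png

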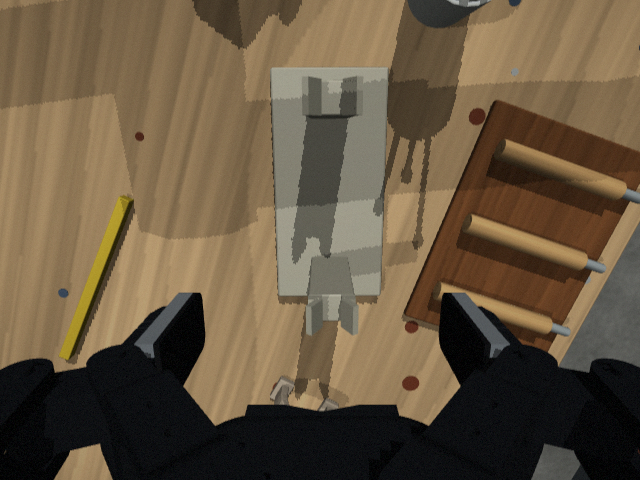

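The rack runs vertically, with batt corners near (272,68), (388,67), (380,295) and (279,294). The props are at (332,97) and (332,310). I project the model onto the image to refine this.

```bash
cat > fit.py <<'E'
from h import *; import pickle
from scipy.optimize import least_squares
m=pickle.load(open('w_rack.pkl','rb'))
L=[(-.065,.135,.015),(.065,.135,.015),(.065,-.135,.015),(-.065,-.135,.015)]
P=[(272,68),(388,67),(380.5,295),(279,295)]
def W(p,l):
    c,s=np.cos(p[2]),np.sin(p[2]); return [p[0]+c*l[0]-s*l[1],p[1]+s*l[0]+c*l[1],l[2]]
def fit(L,P,p0):
    r=least_squares(lambda p:np.ravel([np.subtract(w2px(m,W(p,l)),q) for l,q in zip(L,P)]),p0); return r
E
python3 - <<'E'
from fit import *
for p0 in ([.596,.229,np.radians(108.9)],[.596,.229,np.radians(18.9)]):
    r=fit(L,P,p0); 
    print(r.x,np.degrees(r.x[2]),np.round(r.fun,1))
r=fit(L,P,[.596,.229,np.radians(18.9)])
im=cv2.imread('pics/w_rack.png'); im=cv2.resize(im,None,fx=4,fy=4,interpolation=cv2.INTER_CUBIC)
def pl(pts):
    q=np.array([w2px(m,W(r.x,l)) for l in pts]); cv2.polylines(im,[np.int32(np.round(q*4+2))],True,(0,0,255),1)
pl(L)
for s in(-1,1):
  for sx in (-1,1):
    pl([(sx*.022,s*.095-.014,.156),(sx*.022,s*.095+.014,.156),(sx*.0185,s*.095+.014,.156),(sx*.0185,s*.095-.014,.156)])
  pl([(-.0085,s*.095-.014,.130),(-.0085,s*.095+.014,.130),(.0085,s*.095+.014,.130),(.0085,s*.095-.014,.130)])
a=im[240:540,1040:1600]; b=im[1120:1400,1040:1600]
cv2.imwrite('pics/fit1.png',np.vstack([a,b]))
E
```

```text
[0.59789292 0.23382709 0.32839571] 18.815688438830055 [-2.  -1.3  2.  -0.9  0.8  1.4 -0.8  1.9]
[0.59789292 0.23382709 0.32839572] 18.81568862371996 [-2.  -1.3  2.  -0.9  0.8  1.4 -0.8  1.9]
```

View pics/fit1.png

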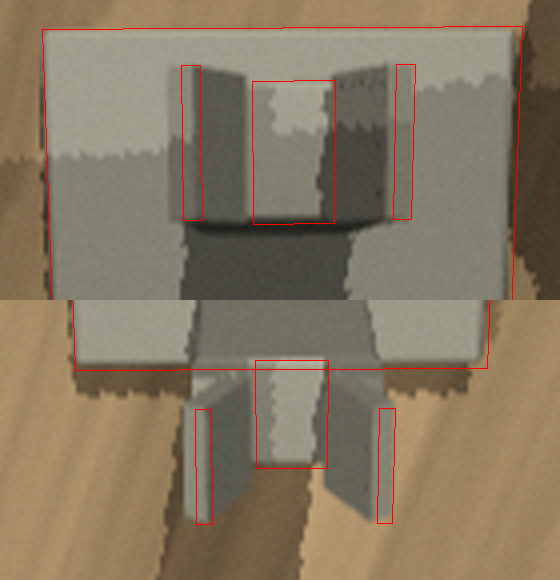

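The overlay puts the rack at about (0.597, 0.2335), with its y axis at 108.8°. The notches sit about 1 px left of the projected ones, which I have already allowed for. Now to the bar.

```bash
python3 -m crank '[[[-0.2,-0.95,0,0,0,-0.07],[-0.2,-0.95,0,0,0,-0.07],[-0.2,-0.95,0,0,0,-0.07],[-0.2,-0.95,0,0,0,-0.07],[-0.2,-0.95,0,0,0,-0.07],[-0.2,-0.95,0,0,0,-0.07],[-0.2,-0.95,0,0,0,-0.07],[-0.2,-0.95,0,0,0,-0.07],[-0.2,-0.95,0,0,0,-0.07],[-0.2,-0.95,0,0,0,-0.07],[-0.2,-0.95,-0.4,0,0,-0.07],[-0.2,-0.95,-0.4,0,0,-0.07],[-0.2,-0.95,-0.4,0,0,-0.07],[-0.2,-0.95,-0.4,0,0,-0.07],[-0.2,-0.95,-0.4,0,0,-0.07],[-0.2,-0.95,-0.4,0,0,-0.07],[-0.2,-0.95,-0.4,0,0,-0.07],[-0.2,-0.95,-0.4,0,0,-0.07],[-0.2,-0.95,-0.4,0,0,-0.07],[-0.2,-0.95,-0.4,0,0,-0.07]]]'
python3 -m crank '[[[-0.2,-0.95,-0.2,0,0,-0.07],[-0.2,-0.95,-0.2,0,0,-0.07],[-0.2,-0.95,-0.2,0,0,-0.07],[-0.2,-0.95,-0.2,0,0,-0.07],[-0.2,-0.9,-0.2,0,0,-0.07],[-0.2,-0.6,0,0,0,-0.07],[0,0,0,0,0,0],[0,0,0,0,0,0],[0,0,0,0,0,0]]]'
cat > rect.py <<'E'
from h import *; import sys
def bar(f,z=.014):
    im,m=snap('wrist',f); g=(im.max(2)<55).astype('uint8'); g[395:]=0
    n,l,st,c=cv2.connectedComponentsWithStats(g)
    for i in range(1,n):
        if st[i,4]>800:
            p=np.argwhere(l==i)[:,::-1].astype(np.float32); r=cv2.minAreaRect(p); b=cv2.boxPoints(r)
            w=np.array([px2w(m,*q,z) for q in b]); print(st[i],np.round(b,0).tolist(),np.round(w[:,:2],4).tolist(),'c',w.mean(0))
bar(sys.argv[1])
E
python3 rect.py w_bar1
```

```text
time: 4.07
ee_pos: [0.5055, -0.1437, 0.2701]
tcp_rot: [180.0, 0.0, 99.0]
wrist_force: [0.8, 0.4, -0.2]
opening: 0.0853
grasp_force: 0.0
time: 4.82
ee_pos: [0.4822, -0.249, 0.2507]
tcp_rot: [180.0, 0.0, 96.0]
wrist_force: [0.8, 0.4, -1.2]
opening: 0.0853
grasp_force: 0.0
[571   0  54  40 841] [[571.0, 24.0], [609.0, -14.0], [627.0, 4.0], [589.0, 42.0]] [[0.6735, -0.0804], [0.697, -0.0494], [0.7156, -0.0606], [0.6923, -0.0922]] c [ 0.69460361 -0.07064626  0.014     ]
[  74   45   68  246 2585] [[73.0, 290.0], [131.0, 45.0], [146.0, 48.0], [88.0, 293.0]] [[0.2497, -0.3635], [0.311, -0.1344], [0.3234, -0.1359], [0.264, -0.3658]] c [ 0.28704722 -0.24989179  0.014     ]
[ 311   63   19  256 3903] [[311.0, 63.0], [327.0, 63.0], [329.0, 318.0], [313.0, 318.0]] [[0.4619, -0.1327], [0.4756, -0.1311], [0.504, -0.3675], [0.4877, -0.3694]] c [ 0.48231946 -0.2501693   0.014     ]
[   0  293  205  102 9982] [[0.0, 394.0], [0.0, 293.0], [204.0, 293.0], [204.0, 394.0]] [[0.1655, -0.4923], [0.1778, -0.3744], [0.3778, -0.3535], [0.381, -0.4699]] c [ 0.27553579 -0.42251308  0.014     ]
[ 439  293  201  102 9520] [[439.0, 293.0], [639.0, 293.0], [639.0, 394.0], [439.0, 394.0]] [[0.6088, -0.3293], [0.8058, -0.3086], [0.8424, -0.4218], [0.63, -0.4439]] c [ 0.72175279 -0.37589374  0.014     ]
```

View pics/w_bar1.png

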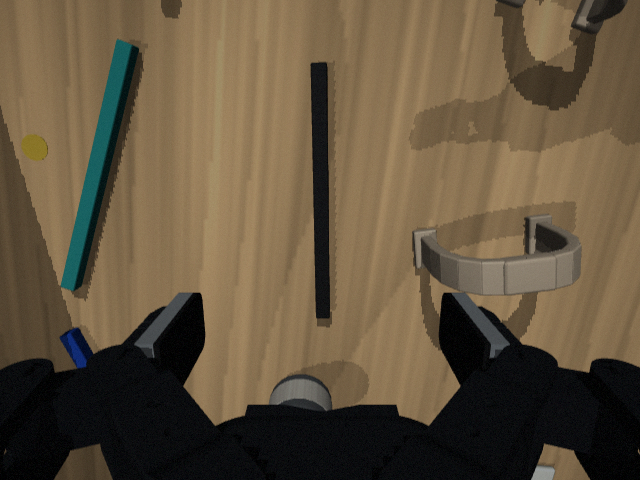

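The black bar runs from (319,63) to (322,318), with its centre at (0.482, -0.250) and yaw 96.5°. The tool is already over it. I descend and grip.

```bash
python3 -m crank '[[[0,0,-0.95,0,0,0.07],[0,0,-0.95,0,0,0],[0,0,-0.95,0,0,0],[0,0,-0.95,0,0,0],[0,0,-0.95,0,0,0],[0,0,-0.95,0,0,0],[0,0,-0.95,0,0,0],[0,0,-0.95,0,0,0],[0,0,-0.95,0,0,0],[0,0,-0.95,0,0,0],[0,0,-0.9,0,0,0],[0,0,-0.6,0,0,0],[0,0,-0.3,0,0,0],[0,0,0,0,0,0],[0,0,0,0,0,0],[0,0,0,0,0,0]]]'
python3 -c "
from h import *
snap('wrist','w_g')"
python3 -m crank '[[[0,0,0,0,0,0],[0,0,0,0,0,0],[0,0,0,0,0,0],[0,0,0,0,0,0],[0,0,0,0,0,0],[0,0,0,0,0,0],[0,0,0,0,0,0],[0,0,0,0,0,0],[0,0,0,0,0,0],[0,0,0,0,0,0],[0,0,0,0,0,0],[0,0,0,0,0,0]]]' 0 60
```

```text
time: 6.2
ee_pos: [0.4828, -0.25, 0.0255]
tcp_rot: [179.9, 0.1, 96.5]
wrist_force: [0.3, -0.3, -0.3]
opening: 0.0857
grasp_force: 0.0
time: 7.25
ee_pos: [0.4822, -0.2498, 0.0245]
tcp_rot: [180.0, 0.0, 96.5]
wrist_force: [-0.2, 0.5, 4.9]
opening: 0.0117
grasp_force: 60.4
```

```bash
python3 -m crank '[[[0,0,0.2,0,0,0],[0,0,0.4,0,0,0],[0,0,0.6,0,0,0],[0,0,0.8,0,0,0],[0,0,0.9,0,0,0],[0,0,0.9,0,0,0],[0,0,0.9,0,0,0],[0,0,0.9,0,0,0],[0,0,0.9,0,0,0],[0,0,0.9,0,0,0],[0,0,0.9,0,0,0],[0,0,0.9,0,0,0],[0,0,0.9,0,0,0],[0,0,0.5,0,0,0],[0,0,0,0,0,0],[0,0,0,0,0,0],[0,0,0,0,0,0]]]'
python3 rect.py w_lift
```

```text
time: 8.67
ee_pos: [0.4818, -0.2496, 0.2353]
tcp_rot: [-179.9, -0.0, 96.5]
wrist_force: [1.1, -0.7, -2.3]
opening: 0.0121
grasp_force: 59.8
[   62     0   511   395 39797] [[62.0, 394.0], [62.0, 0.0], [572.0, 0.0], [572.0, 394.0]] [[0.2422, -0.4752], [0.2627, -0.112], [0.6593, -0.067], [0.7585, -0.4168]] c [ 0.48067036 -0.26772293  0.014     ]
[  65   40   68  254 1957] [[63.0, 292.0], [125.0, 40.0], [133.0, 42.0], [71.0, 294.0]] [[0.2491, -0.362], [0.3113, -0.1349], [0.3178, -0.1357], [0.2567, -0.3632]] c [ 0.28373593 -0.24895232  0.014     ]
```

View pics/w_lift.png

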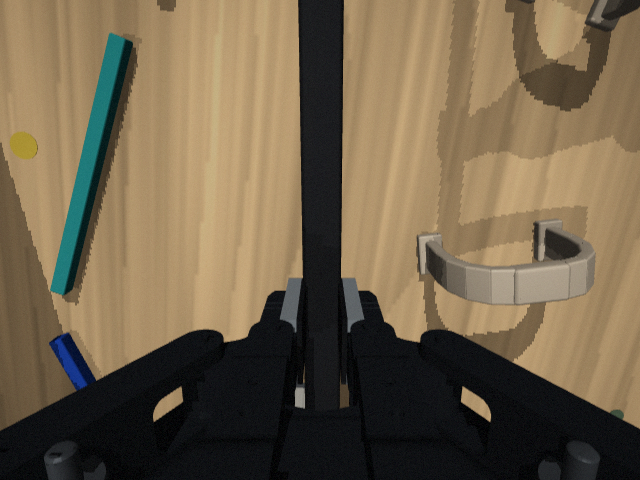

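The bar is held between the pads, running up the image from (322,410) to the top at u≈300–343. I check its pitch in the grip from the width profile.

```bash
python3 - <<'E'
from h import *
im=cv2.imread('pics/w_lift.png'); m=bot.camera_model('wrist'); f=240/np.tan(np.radians(m['vertical_fov'])/2)
print(m['cx'],m['cy'],f)
g=cv2.cvtColor(im,cv2.COLOR_BGR2GRAY).astype(float)
for v in range(5,270,40):
    r=g[v-2:v+3].mean(0); d=np.diff(r); l=270+np.argmin(d[270:322]); h=322+np.argmax(d[322:380])
    print(v,l,h,h-l, np.round(r[l-3:l+4]),np.round(r[h-3:h+4]), np.round(r[l+4:h-3:4]))
o=bot.get_obs();print(o['torque'],o['wrist_force'],o['joint_efforts'])
E
```

```text
321.52445161033944 233.04027406405586 393.46632721228013
5 297 343 46 [150. 150. 151. 151.  46.  18.  19.] [ 24.  17.  13.  30. 141. 144. 145.] [22. 27. 28. 28. 27. 29. 27. 27. 27. 24.]
45 298 342 44 [158. 156. 157. 159.  22.  19.  22.] [ 27.  21.  15.  10.  94. 134. 137.] [25. 30. 29. 29. 30. 30. 30. 28. 26. 28.]
85 299 342 43 [160. 158. 156. 116.  22.  19.  21.] [ 24.  20.  18.  28. 136. 138. 136.] [29. 28. 32. 30. 29. 29. 30. 28. 28.]
125 299 342 43 [154. 152. 150. 148.  52.  20.  20.] [ 23.  19.  14.  62. 137. 143. 145.] [24. 29. 30. 29. 27. 29. 29. 27. 28.]
165 300 341 41 [142. 141. 138. 136.  23.  20.  26.] [ 28.  21.  15.   8. 145. 151. 149.] [27. 30. 28. 27. 27. 29. 28. 27. 28.]
205 301 341 40 [134. 134. 136. 103.  21.  21.  25.] [ 25.  20.  14.  33. 141. 143. 145.] [28. 29. 26. 29. 28. 29. 28. 26. 28.]
245 301 340 39 [140. 143. 149. 152.  59.  18.  18.] [ 26.  23.  18.  13. 107. 149. 153.] [21. 23. 24. 21. 24. 24. 26. 26.]
[ 0.00647865  0.02350863 -0.0158236 ] [ 0.56804381  0.1282354  -1.71221901] [-1.49076852e-03 -5.21198165e+01  4.79328811e+01  2.61011225e-02
 -3.99482296e-04 -8.26015275e-05]
```

The bar is level and straight in the grip. I carry it to the rack at height.

```bash
python3 -m crank '[[[0.1,0.4,0.3,0,0,0],[0.22,0.9,0.3,0,0,0.07],[0.22,0.93,0.1,0,0,0.07],[0.22,0.93,0,0,0,0.07],[0.22,0.93,0,0,0,0.07],[0.22,0.93,0,0,0,0.07],[0.22,0.93,0,0,0,0.07],[0.22,0.93,0,0,0,0.07],[0.22,0.93,0,0,0,0.07],[0.22,0.93,0,0,0,0.07],[0.22,0.93,0,0,0,0.07],[0.22,0.93,0,0,0,0.07],[0.22,0.93,0,0,0,0.07],[0.22,0.93,0,0,0,0.07],[0.22,0.93,0,0,0,0.07],[0.22,0.93,0,0,0,0.07],[0.22,0.93,0,0,0,0.07],[0.22,0.93,0,0,0,0.07],[0.22,0.93,0,0,0,0.07],[0.22,0.93,0,0,0,0.07]]]'
python3 -m crank '[[[0.22,0.93,0,0,0,0.07],[0.22,0.93,0,0,0,0.07],[0.22,0.93,0,0,0,0.07],[0.22,0.93,0,0,0,0.07],[0.22,0.93,0,0,0,0.07],[0.2,0.8,0,0,0,0.07],[0.1,0.4,0,0,0,0.07],[0,0,0,0,0,0],[0,0,0,0,0,0],[0,0,0,0,0,0]]]'
```

```text
time: 10.38
ee_pos: [0.5674, 0.1125, 0.25]
tcp_rot: [-180.0, -0.0, 105.6]
wrist_force: [-0.3, 0.1, -1.4]
opening: 0.0119
grasp_force: 59.7
time: 11.22
ee_pos: [0.5954, 0.2274, 0.2503]
tcp_rot: [-180.0, 0.0, 108.9]
wrist_force: [0.6, 0.3, -1.2]
opening: 0.0122
grasp_force: 59.8
```

```bash
python3 -m crank '[[[0.05,0.2,-0.4,0,0,0],[0.03,0.1,-0.7,0,0,0],[0,0,-0.7,0,0,0],[0,0,-0.6,0,0,0],[0,0,-0.3,0,0,0],[0,0,0,0,0,0],[0,0,0,0,0,0],[0,0,0,0,0,0]]]'
python3 - <<'E'
from h import *
im,m=snap('wrist','w_pre')
from fit import W
p=[.597,.2335,np.radians(18.8)]
print([np.round(w2px(m,W(p,l)),1) for l in [(-.022,.081,.156),(-.0185,.081,.156),(.0185,.081,.156),(.022,.081,.156),(-.0085,.081,.13),(.0085,.081,.13)]])
E
```

```text
time: 11.88
ee_pos: [0.5975, 0.2339, 0.1972]
tcp_rot: [179.9, -0.0, 109.0]
wrist_force: [0.0, 0.9, -1.2]
opening: 0.012
grasp_force: 59.7
[array([262.7,  85.7]), array([271.6,  85.8]), array([365.6,  86.1]), array([374.5,  86.1]), array([300.3,  91.6]), array([337.5,  91.7])]
```

View pics/w_pre.png

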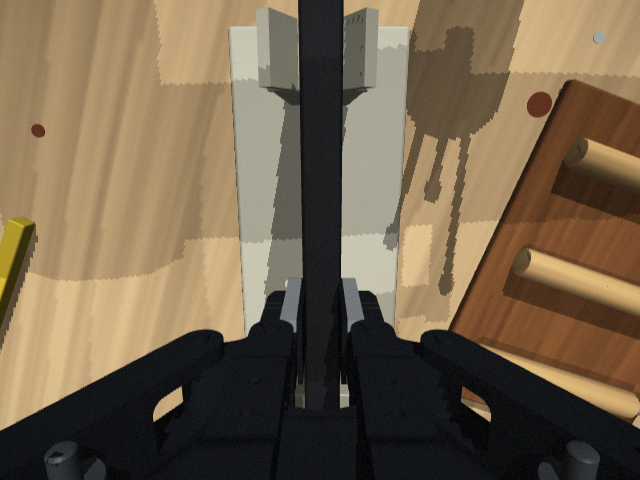

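The near prop's horns span 258–377 (mid 317.5) and the bar spans 299–342 (mid 320.5). The bar is about 1.2 mm too far right, so I shift it and lower.

```bash
python3 -m crank '[[[-0.06,-0.02,-0.2,0,0,0],[0,0,-0.3,0,0,0],[0,0,-0.3,0,0,0],[0,0,-0.3,0,0,0],[0,0,-0.3,0,0,0],[0,0,-0.2,0,0,0],[0,0,-0.15,0,0,0],[0,0,-0.1,0,0,0],[0,0,-0.1,0,0,0],[0,0,-0.05,0,0,0],[0,0,0,0,0,0],[0,0,0,0,0,0],[0,0,0,0,0,0]]]'
```

```text
time: 13.02
ee_pos: [0.5962, 0.2337, 0.1565]
tcp_rot: [180.0, -0.0, 109.0]
wrist_force: [-0.4, -0.4, -0.2]
opening: 0.0117
grasp_force: 59.8
```

```bash
python3 -m crank '[[[0,0,-0.05,0,0,0],[0,0,-0.05,0,0,0],[0,0,0,0,0,0],[0,0,0,0,0,0]]]'; python3 -m crank '[[[0,0,-0.05,0,0,0],[0,0,0,0,0,0],[0,0,0,0,0,0]]]'
```

```text
time: 13.35
ee_pos: [0.5962, 0.2337, 0.1546]
tcp_rot: [180.0, -0.0, 109.0]
wrist_force: [-0.6, -0.3, 1.8]
opening: 0.012
grasp_force: 60.0
time: 13.6
ee_pos: [0.5962, 0.2337, 0.1546]
tcp_rot: [179.9, -0.0, 109.0]
wrist_force: [-2.4, -0.6, 7.3]
opening: 0.0121
grasp_force: 60.8
```

Contact is at the expected height, so I release and rise.

```bash
python3 -m crank '[[[0,0,0,0,0,0],[0,0,0,0,0,0],[0,0,0,0,0,0],[0,0,0,0,0,0],[0,0,0,0,0,0],[0,0,0,0,0,0],[0,0,0.3,0,0,0],[0,0,0.6,0,0,0],[0,0,0.9,0,0,0],[0,0,0.9,0,0,0],[0,0,0.9,0,0,0],[0,0,0.9,0,0,0],[0,0,0.9,0,0,0],[0,0,0.9,0,0,0],[0,0,0.9,0,0,0],[0,0,0.9,0,0,0],[0,0,0.9,0,0,0],[0,0,0,0,0,0],[0,0,0,0,0,0]]]' 0.7 60
python3 - <<'E'
from h import *
im,m=snap('wrist','w_seat')
from fit import W
import pickle; pickle.dump(m,open('w_seat.pkl','wb'))
cv2.imwrite('pics/seat.png',cv2.resize(im[:400,180:460,::-1],None,fx=1.5,fy=1.5,interpolation=cv2.INTER_CUBIC))
print(w2px(m,W([.597,.2335,np.radians(18.8)],(0,.12,.144))),w2px(m,W([.597,.2335,np.radians(18.8)],(0,-.12,.144))))
E
```

```text
time: 15.18
ee_pos: [0.5963, 0.2338, 0.3351]
tcp_rot: [179.8, -0.0, 109.0]
wrist_force: [0.2, 0.5, -0.5]
opening: 0.0595
grasp_force: 0.0
(np.float64(320.7195857970612), np.float64(50.42468727577523)) (np.float64(320.0184803156124), np.float64(341.9232870397832))
```

View pics/seat.png

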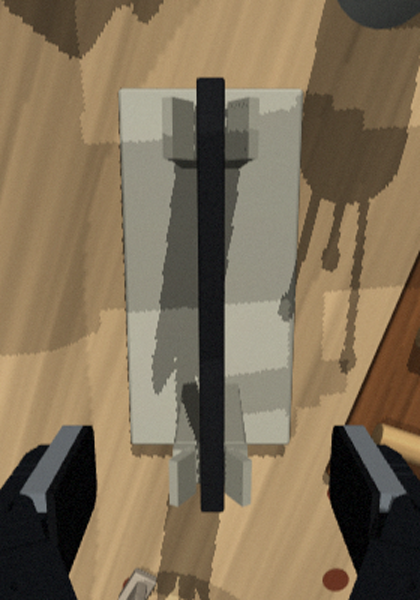

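The bar sits in both notches: prop horns are on both sides, with ends at v=52 and 341 against 50 and 342 predicted. Now to the large handle.

```bash
python3 -m crank '[[[0.05,-0.5,0,0,0,-0.3],[0.05,-0.96,0,0,0,-0.52],[0.05,-0.96,0,0,0,-0.52],[0.05,-0.96,0,0,0,-0.52],[0.05,-0.96,0,0,0,-0.52],[0.05,-0.96,0,0,0,-0.52],[0.05,-0.96,0,0,0,-0.52],[0.05,-0.96,0,0,0,-0.52],[0.05,-0.96,0,0,0,-0.52],[0.05,-0.96,0,0,0,-0.52],[0.05,-0.96,0,0,0,-0.52],[0.05,-0.96,0,0,0,-0.52],[0.05,-0.96,0,0,0,-0.52],[0.05,-0.96,0,0,0,-0.52],[0.05,-0.96,0,0,0,-0.52],[0.05,-0.96,0,0,0,-0.52],[0.05,-0.96,0,0,0,-0.52],[0.05,-0.96,0,0,0,-0.52],[0.05,-0.96,0,0,0,-0.52],[0.05,-0.96,0,0,0,-0.52]]]' 1
python3 -m crank '[[[0.05,-0.96,-0.1,0,0,-0.52],[0.05,-0.96,-0.1,0,0,-0.52],[0.05,-0.96,-0.2,0,0,-0.52],[0.05,-0.96,-0.3,0,0,-0.52],[0.05,-0.96,-0.3,0,0,-0.52],[0.05,-0.96,-0.3,0,0,-0.52],[0.05,-0.5,-0.2,0,0,-0.3],[0,0,0,0,0,0],[0,0,0,0,0,0],[0,0,0,0,0,0]]]'
python3 - <<'E'
from h import *
im,m=snap('wrist','w_h'); import pickle; pickle.dump(m,open('w_h.pkl','wb'))
E
```

```text
time: 16.9
ee_pos: [0.6154, -0.1427, 0.3324]
tcp_rot: [-179.9, 0.1, 38.7]
wrist_force: [-0.2, -0.1, -0.6]
opening: 0.0854
grasp_force: 0.0
time: 17.73
ee_pos: [0.623, -0.2657, 0.3036]
tcp_rot: [-180.0, -0.0, 15.5]
wrist_force: [0.2, -1.0, -0.5]
opening: 0.0854
grasp_force: 0.0
```

View pics/w_h.png

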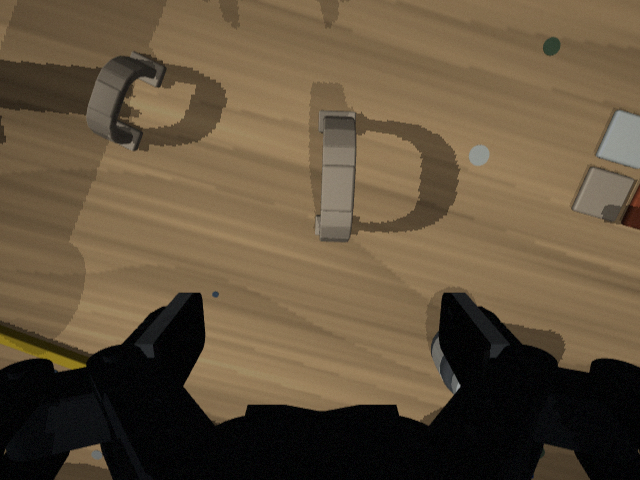

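The large handle runs from its far foot at (337,112) to its near foot at (335,240), and the crown block spans about v 165–211 at u 321–354. The small handle is at (127,100). I refine the edges by intensity profile.

```bash
python3 - <<'E'
from h import *; import pickle
m=pickle.load(open('w_h.pkl','rb'))
g=cv2.cvtColor(cv2.imread('pics/w_h.png'),cv2.COLOR_BGR2GRAY).astype(float)
p=g[105:250,330:348].mean(1); print([(105+i,int(x)) for i,x in enumerate(p)][::2])
d=np.diff(p)
for v in (125,140,155,168,178,188,198,208,220,235):
    r=g[v-3:v+4].mean(0);d=np.diff(r); print(v,np.round(r[312:364:1]).astype(int).tolist())
for q in [(338,165),(337,211),(337.5,188)]: print(q,px2w(m,*q,.1))
print(px2w(m,337.5,110.5,.01),px2w(m,338,115,.01))
E
```

```text
[(105, 104), (107, 105), (109, 106), (111, 86), (113, 108), (115, 97), (117, 46), (119, 61), (121, 67), (123, 67), (125, 67), (127, 69), (129, 83), (131, 95), (133, 95), (135, 95), (137, 97), (139, 96), (141, 98), (143, 98), (145, 103), (147, 114), (149, 125), (151, 125), (153, 125), (155, 127), (157, 127), (159, 128), (161, 128), (163, 128), (165, 95), (167, 118), (169, 131), (171, 131), (173, 131), (175, 131), (177, 132), (179, 132), (181, 132), (183, 132), (185, 132), (187, 132), (189, 132), (191, 132), (193, 132), (195, 133), (197, 132), (199, 133), (201, 132), (203, 133), (205, 133), (207, 134), (209, 125), (211, 111), (213, 132), (215, 132), (217, 131), (219, 130), (221, 128), (223, 126), (225, 126), (227, 107), (229, 102), (231, 101), (233, 101), (235, 98), (237, 98), (239, 71), (241, 77), (243, 111), (245, 111), (247, 113), (249, 117)]
125 [106, 104, 106, 106, 105, 107, 101, 119, 107, 107, 108, 96, 95, 76, 70, 71, 69, 68, 69, 69, 69, 69, 70, 70, 69, 69, 67, 67, 69, 69, 67, 69, 67, 68, 68, 68, 67, 68, 67, 67, 67, 67, 51, 53, 79, 79, 79, 77, 80, 80, 81, 80]
140 [106, 105, 105, 
[... 1767 characters left out ...]
 111, 104, 136, 119, 108, 107, 112, 136, 130, 130, 130, 130, 130, 130, 130, 130, 130, 130, 130, 130, 130, 129, 129, 130, 129, 130, 129, 128, 129, 128, 129, 128, 129, 127, 127, 127, 121, 81, 55, 71, 71, 72, 71, 73, 72, 87, 104, 112, 112, 112]
235 [115, 114, 113, 121, 121, 123, 120, 99, 116, 104, 97, 97, 95, 95, 94, 95, 99, 98, 99, 99, 96, 98, 97, 97, 99, 98, 97, 98, 97, 98, 98, 98, 97, 97, 99, 99, 94, 78, 80, 104, 103, 104, 104, 104, 98, 106, 122, 122, 124, 124, 123, 125]
(338, 165) [ 0.66190945 -0.26934422  0.1       ]
(337, 211) [ 0.62462655 -0.27927715  0.1       ]
(337.5, 188) [ 0.64355167 -0.27423511  0.1       ]
[ 0.70729806 -0.25936813  0.01      ] [ 0.70324007 -0.26107245  0.01      ]
```

Crown centre is about (0.6435, -0.274) with handle yaw about 14°. I grip with the fingertips stopping just above the crown's underside, at TCP z = 0.105.

```bash
python3 -m crank '[[[0.2,-0.1,-0.6,0,0,-0.1],[0.2,-0.1,-0.9,0,0,-0.1],[0.2,-0.1,-0.9,0,0,-0.05],[0.2,-0.1,-0.9,0,0,0],[0.2,0,-0.9,0,0,0],[0,0,-0.9,0,0,0],[0,0,-0.9,0,0,0],[0,0,-0.9,0,0,0],[0,0,-0.9,0,0,0],[0,0,-0.9,0,0,0],[0,0,-0.6,0,0,0],[0,0,-0.3,0,0,0],[0,0,-0.15,0,0,0],[0,0,0,0,0,0],[0,0,0,0,0,0],[0,0,0,0,0,0]]]'
```

```text
time: 19.12
ee_pos: [0.6436, -0.2745, 0.1095]
tcp_rot: [179.9, -0.1, 13.8]
wrist_force: [0.4, -0.3, -0.9]
opening: 0.0854
grasp_force: 0.0
```

```bash
python3 -m crank '[[[0,0,-0.2,0,0,0],[0,0,-0.02,0,0,0],[0,0,0,0,0,0],[0,0,0,0,0,0]]]'
python3 -m crank '[[[0,0,0,0,0,0],[0,0,0,0,0,0],[0,0,0,0,0,0],[0,0,0,0,0,0],[0,0,0,0,0,0],[0,0,0,0,0,0],[0,0,0,0,0,0],[0,0,0,0,0,0],[0,0,0,0,0,0],[0,0,0,0,0,0],[0,0,0,0,0,0],[0,0,0,0,0,0]]]' 0 60
```

```text
time: 19.45
ee_pos: [0.6431, -0.2744, 0.1039]
tcp_rot: [180.0, -0.0, 13.7]
wrist_force: [-1.1, 0.6, 0.0]
opening: 0.085
grasp_force: 0.0
time: 20.45
ee_pos: [0.6432, -0.2744, 0.1041]
tcp_rot: [180.0, -0.0, 13.8]
wrist_force: [0.8, 0.3, 3.8]
opening: 0.0268
grasp_force: 59.9
```

```bash
python3 -m crank '[[[0,0,0.1,0,0,0],[0,0,0.2,0,0,0],[0,0,0.4,0,0,0],[0,0,0.6,0,0,0],[0,0,0.8,0,0,0],[0,0,0.9,0,0,0],[0,0,0.9,0,0,0],[0,0,0.9,0,0,0],[0,0,0.9,0,0,0],[0,0,0.9,0,0,0],[0,0,0.9,0,0,0],[0,0,0.9,0,0,0],[0,0,0.9,0,0,0],[0,0,0.6,0,0,0],[0,0,0.3,0,0,0],[0,0,0,0,0,0],[0,0,0,0,0,0],[0,0,0,0,0,0]]]'
python3 - <<'E'
from h import *
im,m=snap('wrist','w_hl'); g=cv2.cvtColor(im,cv2.COLOR_RGB2GRAY).astype(int)
print(bot.get_obs()['torque'])
hsv=cv2.cvtColor(im,cv2.COLOR_RGB2HSV)
for v in range(60,330,15): print(v,g[v-1:v+2,270:376:4].mean(0).astype(int).tolist())
o=bot.get_obs(); T=np.array(o['ee_pos']); a=np.radians(o['tcp_rot'][2])
ex=np.array([np.cos(a),np.sin(a),0]); ey=np.array([np.sin(a),-np.cos(a),0])
for n,(x,y,z) in dict(c1=(.02,-.014,.1),c2=(.02,.014,.1),c3=(-.02,-.014,.1),c4=(-.02,.014,.1),f1=(.06,-.019,.01),f2=(.06,.019,.01)).items(): print(n,np.round(w2px(m,T+x*ex+y*ey+[0,0,z-.1041]),1))
E
```

```text
time: 21.95
ee_pos: [0.643, -0.2744, 0.3075]
tcp_rot: [-180.0, 0.0, 13.7]
wrist_force: [-0.7, 0.7, -0.2]
opening: 0.0265
grasp_force: 59.3
[-0.02765759  0.02246237 -0.00476621]
60 [105, 103, 105, 103, 104, 105, 128, 126, 122, 122, 121, 120, 120, 124, 126, 126, 129, 130, 127, 127, 126, 124, 128, 129, 130, 133, 136]
75 [114, 113, 111, 109, 109, 110, 129, 133, 133, 134, 134, 132, 129, 130, 129, 130, 132, 130, 131, 130, 130, 127, 127, 123, 122, 121, 124]
90 [118, 120, 118, 116, 114, 115, 112, 138, 137, 135, 137, 137, 137, 139, 137, 135, 137, 137, 138, 136, 136, 137, 135, 139, 138, 133, 134]
105 [144, 118, 118, 118, 117, 117, 116, 114, 143, 144, 143, 141, 144, 145, 145, 144, 144, 142, 143, 140, 140, 138, 138, 138, 136, 135, 137]
120 [149, 149, 123, 124, 125, 127, 128, 126, 128, 130, 153, 153, 151, 151, 150, 149, 148, 147, 148, 149, 147, 147, 145, 148, 145, 142, 141]
135 [153, 130, 128, 128, 120, 131, 130, 128, 129, 129, 130, 128, 128, 129, 131, 127, 129, 129, 126, 126, 127, 100, 155, 155, 153, 152, 154]
150 [154, 154, 154, 151, 150, 114, 61, 57, 59, 59, 60, 60, 59, 61, 61, 59, 58, 59, 59,
[... 873 characters left out ...]
5, 155, 153, 153, 153, 154, 153, 144, 130, 129, 130, 130, 130, 126, 129, 128, 125, 89, 142, 141, 141, 142]
270 [138, 140, 145, 149, 132, 120, 120, 119, 121, 119, 120, 119, 117, 118, 104, 107, 105, 107, 105, 107, 104, 98, 59, 136, 142, 142, 146]
285 [37, 35, 36, 6, 160, 159, 158, 159, 157, 157, 158, 157, 158, 158, 156, 149, 114, 123, 123, 122, 122, 112, 66, 4, 33, 38, 38]
300 [34, 37, 4, 7, 76, 94, 95, 99, 97, 97, 98, 98, 98, 100, 100, 100, 100, 101, 101, 81, 72, 66, 58, 4, 7, 36, 37]
315 [36, 2, 6, 2, 74, 93, 97, 96, 96, 98, 98, 99, 99, 98, 98, 100, 99, 103, 102, 99, 66, 65, 43, 3, 6, 4, 35]
c1 [278.9 267.2]
c2 [360.3 267.2]
c3 [281.9 369. ]
c4 [357.5 369.1]
f1 [285.2 139.7]
f2 [355.7 139.7]
```

The handle hangs level and square in the grip, with edges matching the prediction within about 1 mm. I carry it over the bar.

```bash
python3 -m crank '[[[0,0.3,0,0,0,0],[-0.08,0.6,0,0,0,0.03],[-0.09,0.9,0,0,0,0.03],[-0.09,0.92,0,0,0,0.03],[-0.09,0.92,0,0,0,0.03],[-0.09,0.92,0,0,0,0.03],[-0.09,0.92,0,0,0,0.03],[-0.09,0.92,0,0,0,0.03],[-0.09,0.92,0,0,0,0.03],[-0.09,0.92,0,0,0,0.03],[-0.09,0.92,0,0,0,0.03],[-0.09,0.92,0,0,0,0.03],[-0.09,0.92,0,0,0,0.03],[-0.09,0.92,0,0,0,0.03],[-0.09,0.92,0,0,0,0.03],[-0.09,0.92,0,0,0,0.03],[-0.09,0.92,0,0,0,0.03],[-0.09,0.92,0,0,0,0.03],[-0.09,0.92,0,0,0,0.03],[-0.09,0.92,0,0,0,0.03]]]'
python3 -m crank '[[[-0.08,0.92,0,0,0,0.03],[-0.08,0.92,0,0,0,0.03],[-0.08,0.92,0,0,0,0.03],[-0.08,0.92,0,0,0,0.03],[-0.08,0.92,0,0,0,0.03],[-0.08,0.92,0,0,0,0.03],[-0.08,0.92,0,0,0,0.03],[-0.08,0.9,0,0,0,0.02],[0,0.6,0,0,0,0],[0,0.3,0,0,0,0],[0,0,0,0,0,0],[0,0,0,0,0,0],[0,0,0,0,0,0]]]'
```

```text
time: 23.67
ee_pos: [0.6084, 0.0757, 0.3076]
tcp_rot: [-180.0, 0.0, 17.7]
wrist_force: [-0.1, -0.1, -0.7]
opening: 0.0262
grasp_force: 59.3
time: 24.75
ee_pos: [0.6008, 0.2264, 0.3079]
tcp_rot: [-179.5, 0.0, 20.5]
wrist_force: [-0.8, 0.9, -1.0]
opening: 0.0264
grasp_force: 59.3
```

```bash
python3 -m crank '[[[-0.1,0.15,0,0,0,-0.15],[-0.1,0.15,-0.1,0,0,-0.1],[0,0.05,-0.3,0,0,0],[0,0,-0.5,0,0,0],[0,0,-0.5,0,0,0],[0,0,-0.5,0,0,0],[0,0,-0.5,0,0,0],[0,0,-0.5,0,0,0],[0,0,-0.5,0,0,0],[0,0,-0.5,0,0,0],[0,0,-0.5,0,0,0],[0,0,-0.5,0,0,0],[0,0,-0.5,0,0,0],[0,0,-0.5,0,0,0],[0,0,-0.5,0,0,0],[0,0,-0.3,0,0,0],[0,0,-0.2,0,0,0],[0,0,0,0,0,0],[0,0,0,0,0,0],[0,0,0,0,0,0]]]'
```

```text
time: 26.42
ee_pos: [0.6009, 0.2234, 0.1705]
tcp_rot: [-179.0, -0.1, 20.0]
wrist_force: [0.1, 0.7, -0.7]
opening: 0.0266
grasp_force: 59.3
```

The commanded shift was not reached, so I check the joints.

```bash
python3 - <<'E'
from h import *
o=bot.get_obs(); print(np.round(o['q'],2),o['wrist_force'],o['torque'],o['joint_efforts'])
E
```

```text
[ 19.96  16.73  14.79  88.01   1.04 179.94] [ 0.12562254  0.71641598 -0.6888436 ] [-0.06171042  0.05296    -0.03032529] [ 1.46549228e-03 -6.57121038e+01  4.72685766e+01 -1.33311332e-02
  6.66522724e-02  6.68860508e-06]
```

Joint 6 is at its 180° limit, and tool yaw can't go below joint 1. The present spot is 11 mm along the bar, 0.4 mm across and 1° off square, which is good enough. I back off the limit, level the tool and lower.

```bash
python3 -m crank '[[[0,0,0,-0.07,-0.025,0.15],[0,0,0,-0.07,-0.025,0.1],[0,0,-0.1,0,0,0],[0,0,-0.1,0,0,0],[0,0,0,0,0,0],[0,0,0,0,0,0],[0,0,0,0,0,0]]]'; python3 -c "
from h import *
print(np.round(bot.get_obs()['q'],2))"
```

```text
time: 27.0
ee_pos: [0.6006, 0.2233, 0.1658]
tcp_rot: [-180.0, 0.0, 21.7]
wrist_force: [-0.7, 0.1, -1.6]
opening: 0.0265
grasp_force: 59.3
[2.0380e+01 1.6760e+01 1.4310e+01 8.7580e+01 2.0000e-02 1.7865e+02]
```

Level and off the limit. I lower in small steps to contact.

```bash
python3 -m crank '[[[0,0,-0.08,0,0,0],[0,0,-0.06,0,0,0],[0,0,0,0,0,0],[0,0,0,0,0,0],[0,0,0,0,0,0]]]'; python3 -m crank '[[[0,0,-0.05,0,0,0],[0,0,0,0,0,0],[0,0,0,0,0,0],[0,0,0,0,0,0]]]'
```

```text
time: 27.42
ee_pos: [0.6006, 0.2233, 0.1631]
tcp_rot: [-180.0, 0.0, 21.7]
wrist_force: [-0.0, 0.4, -1.1]
opening: 0.0263
grasp_force: 59.8
time: 27.75
ee_pos: [0.6007, 0.2233, 0.163]
tcp_rot: [-180.0, -0.0, 21.7]
wrist_force: [-0.8, -1.2, 5.5]
opening: 0.0263
grasp_force: 63.2
```

```bash
python3 -m crank '[[[0,0,0,0,0,0],[0,0,0,0,0,0],[0,0,0,0,0,0],[0,0,0,0,0,0],[0,0,0,0,0,0],[0,0,0,0,0,0],[0,0,0.1,0,0,0],[0,0,0.3,0,0,0],[0,0,0.6,0,0,0],[0,0,0.9,0,0,0],[0,0,0.9,0,0,0],[0,0,0.9,0,0,0],[0,0,0.9,0,0,0],[0,0,0.9,0,0,0],[0,0,0.9,0,0,0],[0,0,0.9,0,0,0],[0,0,0.9,0,0,0],[0,0,0,0,0,0],[0,0,0,0,0,0],[0,0,0,0,0,0]]]' 0.7 60
python3 - <<'E'
from h import *
im,m=snap('wrist','w_end'); im2,_=snap('wrist','w_end2'); print(np.abs(im.astype(int)-im2).max(), np.round(bot.get_obs()['ee_pos'],4))
g=cv2.cvtColor(im,cv2.COLOR_RGB2GRAY).astype(int)
c=np.array([.6006,.2233,0]); a=np.radians(21.7); ex=np.array([np.cos(a),np.sin(a),0]); ey=np.array([np.sin(a),-np.cos(a),0])
for n,(x,y,z) in dict(c1=(.02,-.014,.158),c2=(.02,.014,.158),c3=(-.02,-.014,.158),c4=(-.02,.014,.158),f1=(.06,-.019,.068),f2=(.06,.019,.068)).items(): print(n,np.round(w2px(m,c+x*ex+y*ey+[0,0,z]),1))
for v in range(90,330,10): print(v,g[v-1:v+2,270:376:4].mean(0).astype(int).tolist())
E
```

```text
time: 29.42
ee_pos: [0.6007, 0.2233, 0.3259]
tcp_rot: [-180.0, 0.0, 21.7]
wrist_force: [0.4, 0.8, -0.2]
opening: 0.0599
grasp_force: 0.0
154 [0.6005 0.2232 0.3252]
c1 [301.9 191.7]
c2 [339.5 191.8]
c3 [302.6 243.2]
c4 [338.8 243.2]
f1 [300.8 134.3]
f2 [341.2 134.3]
90 [134, 140, 143, 142, 139, 141, 139, 141, 143, 143, 141, 135, 131, 129, 126, 124, 149, 156, 157, 156, 151, 128, 143, 124, 105, 96, 97]
100 [104, 120, 99, 81, 73, 75, 78, 80, 76, 76, 91, 142, 142, 142, 143, 142, 140, 165, 159, 154, 151, 149, 151, 153, 155, 154, 151]
110 [126, 134, 134, 132, 134, 133, 133, 128, 129, 129, 134, 140, 145, 144, 145, 143, 144, 142, 142, 143, 141, 142, 139, 135, 129, 127, 120]
120 [123, 103, 82, 71, 70, 72, 74, 86, 109, 135, 135, 135, 133, 130, 129, 134, 143, 146, 146, 143, 141, 143, 143, 144, 144, 144, 143]
130 [144, 142, 139, 141, 140, 139, 138, 136, 136, 142, 143, 143, 142, 142, 140, 141, 142, 161, 91, 122, 121, 126, 131, 135, 137, 137, 137]
140 [144, 145, 144, 145, 143, 144, 143, 142, 147, 115, 94, 97, 94, 92, 94, 92, 94, 61, 127, 171, 172, 121, 107, 107, 107, 106, 108]
150 [144, 144, 142, 1
[... 1714 characters left out ...]

280 [125, 124, 123, 123, 123, 121, 119, 119, 119, 121, 122, 116, 111, 112, 112, 112, 109, 109, 110, 111, 117, 144, 144, 143, 143, 148, 151]
290 [131, 134, 134, 134, 135, 131, 128, 126, 126, 123, 125, 123, 122, 122, 122, 125, 129, 124, 117, 114, 113, 113, 136, 136, 135, 136, 140]
300 [129, 126, 125, 125, 126, 129, 133, 135, 137, 137, 138, 136, 133, 129, 128, 126, 126, 126, 126, 125, 126, 127, 153, 156, 153, 145, 141]
310 [140, 140, 138, 136, 136, 132, 130, 128, 127, 126, 128, 128, 129, 134, 136, 140, 141, 140, 141, 135, 132, 129, 139, 154, 156, 156, 155]
320 [125, 121, 120, 128, 136, 143, 142, 143, 139, 137, 139, 137, 135, 130, 129, 129, 129, 129, 132, 133, 137, 140, 155, 173, 173, 169, 166]
```

The crown edges (u≈305–339, v≈194–241) and far foot (v≈135) sit where predicted, with the bar emerging on both sides at v≈205–225. I let it settle, check stillness and hand in.

```bash
python3 -m crank '[[[0,0,0.3,0,0,0],[0,0,0,0,0,0],[0,0,0,0,0,0],[0,0,0,0,0,0],[0,0,0,0,0,0],[0,0,0,0,0,0],[0,0,0,0,0,0],[0,0,0,0,0,0],[0,0,0,0,0,0],[0,0,0,0,0,0],[0,0,0,0,0,0],[0,0,0,0,0,0]]]'
python3 - <<'E'
from h import *
a,b=bot.camera('top').astype(int),0
for _ in range(4): b=bot.camera('top').astype(int)
d=np.abs(a-b).max(2); print('moved px',(d>40).sum())
z=cv2.imread('pics/top0.png')[:,:,::-1].astype(int)
for n,(u,v) in dict(jar=(459,233),small=(321,186),eleph=(120,260),pot=(150,192)).items(): print(n,np.abs(b-z)[v-14:v+14,u-14:u+14].mean())
print(bot.job_done())
E
```

```text
time: 30.52
ee_pos: [0.6007, 0.2233, 0.3321]
tcp_rot: [-180.0, 0.0, 21.7]
wrist_force: [0.6, -0.2, 0.1]
opening: 0.0598
grasp_force: 0.0
moved px 0
jar 22.511479591836736
small 5.794642857142857
eleph 13.014030612244898
pot 2.4426020408163267
the job is handed in; nothing more can be done
None
```

The job is handed in: the bar lies in both notches and the larger handle hangs still over it, about 11 mm off the middle along the bar and about 3° off square; I never touched the four bystanders, and no verdict came back.

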